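# Set and clamp the trim saw's slotted fence

## Robot

A 6-joint arm with a two-finger parallel gripper is mounted at the origin on the work surface. World frame = base frame: x ahead of the robot, y to its left, z up, the work surface at z = 0. Lengths are in m, angles in degrees, forces in N, time in s.
With the tool pointing down it reaches from about 0.4 to 0.825 m from the base axis. Payload 7 kg.
Tool frame: the origin (TCP) lies midway between the tips of the shut fingers; the grasp point (between the pads) lies 19 mm behind it (grip_depth is the distance from the TCP to the grasp point, in m); z points along the fingers, y is the direction in which the jaws open and shut (so a half turn about z gives the same grasp; the last joint's range is limited). The gripper opens to 88 mm and grips with 3 to 60 N. Pads are 19 mm wide; open, the fingers measure 130 mm over their backs; the gripper's body (78 mm by 193 mm) begins 47 mm behind the grasp point.
Start: joints at [84.46, 20.546, 0.682, 0, -70.136, -16.507], TCP at [0.253, 0.626, 0.227] pointing down, gripper open.
Joint ranges: [-176.03, 176.03], [-82.01, 121.73], [-58.28, 71.71], [-173.87, 95.51], [-174.79, -0.11], [-173.66, 173.66]. Speed limits (degrees/s): [136.94, 136.94, 172.46, 180, 180, 180].

## Interface

Orientations are given as [roll, pitch, yaw] about the fixed x, y, z axes, in that order (R = Rz(yaw) Ry(pitch) Rx(roll)).
In Python, from plant import * gives the robot as it stands.
- The arm moves only by the shell command python3 -m inch 'ROWS'. ROWS is JSON, a list of rows, each an object of numbers: "ax", "ay", "az": the turn, a rotation vector about the tool's x, y, z in degrees; "dx", "dy", "dz": the shift along the tool's x, y, z in mm; "fingers": the finger opening in mm, from 0 to 87.6. In form: [{"ax": .., "ay": .., "az": .., "dx": .., "dy": .., "dz": .., "fingers": ..}, ...]. A call has 1 to 8 rows; each row is the pose to reach, as a shift and turn from the pose commanded when the call began, along the tool's axes at that moment; what a row does not reach only later rows make up. A row lasts 1/8 s, in which the tool goes at most 62.5 mm and 10.7 degrees, less where a joint would pass 70% of its speed; a pose out of reach is approached as far as the arm can. A call with a gripper value outside its range is refused whole. The fingers move at their own pace and stop on an object; the grip force is fixed at half the most. Time passes only in rows, so rows that repeat a pose let the fingers close. It gives the time, the measured TCP pose, the force and the opening at its end, in the units of the state.
- get_obs(): the state, without advancing time (a new reading comes with each control period).
- snapshot(name): name is "scene" or "side" or "wrist"; returns a dict with "image" (420x560x3 uint8, red, green, blue), "fx", "fy", "cx", "cy" (pixels), "rvec" (rotation vector, rad) and "tvec" (3), from world to camera coordinates, as OpenCV has them. Camera axes: x right, y down, z forward; pixel columns grow to the right and rows downward; lengths in m; the calibration is good to about 2 mm. A picture is of the moment at which its call begins. There is no depth.
- close_job(): hands the job in, once; it reports no verdict.
Trained networks look in the newest picture that a camera, given by its name, has taken for a name from the list of things; names that differ only in an ending like _2 or _b are one class to them, and where a whole thing is asked for, a point or a joint stands for the part that bears it (a point fixed in the world has none). Each returns a list of dicts, best first, with "score" (0 to 1); they miss things now and then, are a little off and sometimes report something else, mostly with a low value. They report only what shows in the picture. A call takes as long as a camera call. They do not tell look-alikes from the thing itself.
- search_frame(target, camera): "bbox" ([centre column, centre row, width, height] in pixels, round what is visible of it).
- trace(target, camera): "mask" (420x560 bool, what is visible of it) and "bbox" ([centre column, centre row, width, height] in pixels, round what is visible of it).
- landmark_of(target, camera): "position" ([column, row] in pixels: a listed point, or the origin of a listed thing).
The state is a dict: "clock": time; "joint_pos": joint angles; "qvel": joint speeds; "tau": joint torques, N m; "tool_pos": TCP position; "orientation": TCP orientation; "force": force on the tool from outside, world axes, zero at the start; "moment": the same for the moment, N m; "opening": finger opening in m.
Only numpy, scipy, OpenCV 4.12 (cv2) and the standard library are available. Lean on these libraries where they do the work, as an engineer would, in place of code of your own. Each camera call takes 0.05 s, during which the arm holds its last target.

## Task

Set the cut width on the little stone saw: slide the slotted fence along its bolts until its rail bears gently against the rubber tip of the stop screw, let it rest there, then swing the clamp lever all the way round clockwise to lock the fence, and let go. The fence must still be touching the rubber tip when you leave; never ram the stop, and leave the stones, the cup and the brush alone.

Things in the scene. Friction and masses are not known exactly. Their poses are not given: they have to be found in the camera images.
- saw: Fixed trim saw: green body, flat aluminium table 260 (x) x 380 (y) mm, its surface 60 mm above the bench. Origin at bench level, on the line of the fence's two bolts (bolts at x = -45 and +40, y = 0 in this frame). The fence slides to +y, towards the stop, the blade (100 mm disc standing up at y = 181) and the motor.
- fence: Loose aluminium fence, 0.5 to 0.9 kg, on the saw's table: upright rail 160 (x) x 12 (y) x 55 (z) mm, pinched from above; 6 mm thick foot reaching 141 mm to -y, with two slots along y over the bolts (1 to 2 degrees of play; cannot be lifted off), and two toes 46 mm to +y either side of the stop. Origin under the rail's middle at table level, axes as the saw's. Slides along y against 2 to 9 N.
- stop: Fixed steel stop beyond the rail: block 24 x 24 mm, 22 high, foot 50 x 30 x 7. Origin under its middle, table level, axes as the saw's. A screw with a black rubber tip (12 mm across, axis 13 mm up) points to -y at the rail; the tip's face is 24 to 48 mm from the origin, set anew each time and not measured. The tip gives 1 mm per 4 N for 3.5 mm, then is hard; over 12 N is ramming.
- lever (a joint): Clamp lever's angle, rad, about the upright bolt at x = +40, y = 0 in the saw's frame. 0: points along the saw's +x, loose; grows clockwise seen from above; 1.6: points to -y, end of travel, tight. Turns stiffly (6 to 10 N at the knob) and stays where left. Starts between 0 and 0.25; from about 0.8 it presses the washer on the fence's foot.
- lever_knob (a point): Centre of the upright black round knob on the lever's end, 18 mm across, 36 mm high, 75 mm from the lever's axis, its centre 54 mm above the saw's table.
- washer: Steel clamp washer under the lever, 28 mm across, round the bolt at x = +40, y = 0 in the saw's frame; it goes down by about 2 mm per rad of lever. Origin under its centre.
- slab: Bystander: small loose stone slab, 60 x 32 x 12 mm, on the saw's table near its -x, -y corner. Origin under its centre.
- block: Bystander: pale stone block on the bench, 90 x 70 x 55 mm, on the robot's right. Origin under its centre.
- pot: Bystander: white plastic cup on the bench, 76 mm across, 75 mm high, on the robot's right. Origin under its centre.
- brush: Bystander: wooden-handled brush lying on the bench beyond the pale block, farther from the robot. Origin under its middle.
Not all that is in view belongs to the job. Leave any blue look-alike of the fence alone.

How it is judged (in metres and radians):
On the way, in this order (a step that is already met when the one before it is completed fails the run):
1. the fence's rail is pressed gently against the rubber tip of the stop (more than 1.5 N), the lever still loose (contact force between fence and stop above 1.5 N and value of joint lever below 0.5 rad), for 0.2 s.
2. the lever is swung round, the washer pressing on the fence (value of joint lever above 1.35 rad and contact force between washer and fence above 8 N), for 0.2 s.
At the end, for the whole second after the job is handed in: The fence lies flat and still on the saw's table, its rail touching the rubber tip (more than 0.4 N), the lever is turned to at least 1.35 rad and its washer presses on the fence with more than 8 N (all of step 2 and contact force between fence and stop above 0.4 N and angle between fence's own z axis and vertical below 0.05 rad and linear speed of fence below 0.01 m/s).
It fails at once if the stop is rammed: fence or robot presses on it with more than 12 N (contact force between any of fence, the arm, the fingers and stop above 12 N).
It fails at once if a bystander is moved by more than 20 mm (distance of any of slab, block, pot, brush from where it was at the start of the episode above 0.02 m).
It also fails if it takes over 69 s, if anything falls off the work surface, if the arm or the gripper's body presses on something with over 40 N, if the wrist force passes 120 N, or if a joint passes its speed limit or range.

## Working session

There is one attempt and no reset: what is moved stays moved. The work goes in short steps, Python scripts to look and compute and a shell command to move; the robot and the scene stay as the last step left them, time stands still between calls to the robot, and variables do not carry over. Pictures are saved under pics/ and viewed, and the job is handed in when it is done.

```bash
ls; mkdir -p pics
python3 - <<'E'
from plant import *
import cv2
print(get_obs())
for n in ["scene","side","wrist"]:
    s=snapshot(n); cv2.imwrite(f"pics/{n}0.png",s["image"][:,:,::-1])
    print(n,s["fx"],s["cx"],s["rvec"],s["tvec"])
    for t in ["fence","stop","lever_knob","washer","saw","slab"]:
        print(t,[(round(d["score"],2),[round(float(x)) for x in d["position"]]) for d in landmark_of(t,n)])
E
```

```text
pics
{'clock': 0.0, 'joint_pos': array([ 8.44589196e+01,  2.05902639e+01,  6.33830120e-01, -1.97933579e-02,
       -7.01354284e+01, -1.65090185e+01]), 'qvel': array([-0.04544837, -0.03015209,  0.05991238, -0.0979571 ,  0.06566313,
        0.02687215]), 'tau': array([ 9.25763197e-04, -5.82718277e+01,  2.93066847e+01,  6.99723423e+00,
        7.01499768e-03, -1.58854350e-04]), 'tool_pos': array([0.253227  , 0.62517531, 0.22563736]), 'orientation': array([ 1.79906637e+02, -8.26661272e-03, -2.20568328e+01]), 'force': array([-0.32414962,  0.06830333,  0.44873562]), 'moment': array([ 0.00104555, -0.01691461,  0.01875459]), 'opening': 0.0875029137623518}
scene 400.37148595158413 279.86113157745825 [ 1.91274171  1.87752742 -0.56722244] [ 0.00409721 -0.42785116  1.37407897]
fence [(0.95, [419, 174])]
stop [(0.59, [316, 213])]
lever_knob [(0.51, [248, 226])]
washer []
saw [(0.9, [267, 212])]
slab [(0.62, [224, 176])]
side 454.27330910470386 281.88366805819186 [ 1.96870501 -0.82095362  0.49210366] [-0.42266934  0.28131592  0.78678015]
fence [(0.83, [132, 207]), (0.73, [253, 222])]
stop [(0.53, [243, 210])]
lever_knob [(0.67, [313, 206])]
washer [(0.52, [286, 228])]
saw [(0.65, [268, 256])]
slab [(0.97, [280, 276])]
wrist 289.8037285658935 277.458077175182 [-1.64393535  2.43827156  0.38788256] [ 0.67655768 -0.03940407  0.39294726]
fence []
stop []
lever_knob []
washer []
saw []
slab []
```

View pics/scene0.png

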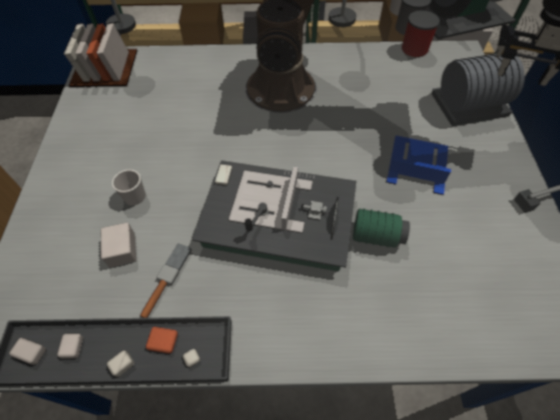

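View pics/side0.png

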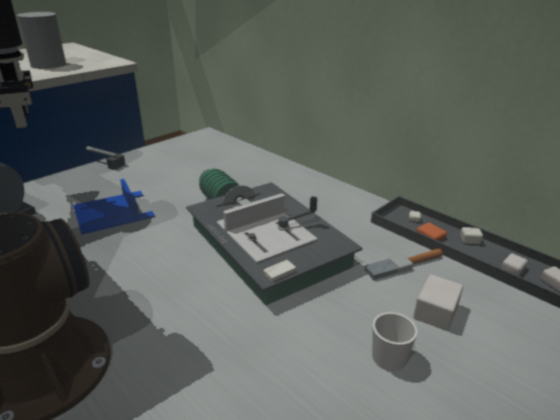

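View pics/wrist0.png

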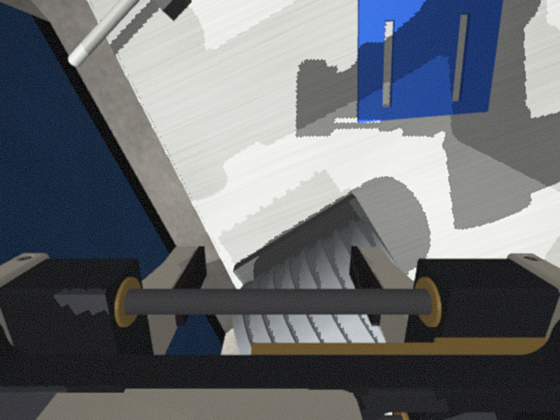

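Both look straightforward: the saw sits ahead of the robot, with its +y to the image right in the scene view (rail at about 290,197, knob at 248,226). The blue look-alike is at about 420,160. I'll estimate poses next.

```bash
cat > h.py <<'E'
from plant import *
import cv2, numpy as np
def snap(n,f=None):
    s=snapshot(n)
    if f: cv2.imwrite(f"pics/{f}.png",s["image"][:,:,::-1])
    return s
def K(s): return np.array([[s["fx"],0,s["cx"]],[0,s["fy"],s["cy"]],[0,0,1]])
def atz(s,p,z):
    R=cv2.Rodrigues(np.array(s["rvec"],float))[0]; t=np.array(s["tvec"],float)
    c=-R.T@t; d=R.T@np.linalg.inv(K(s))@np.array([p[0],p[1],1.]); return c+d*(z-c[2])/d[2]
def proj(s,P): return cv2.projectPoints(np.array(P,float).reshape(-1,3),np.array(s["rvec"],float),np.array(s["tvec"],float),K(s),None)[0].reshape(-1,2)
def tri(obs):
    A=[];b=[]
    for s,p in obs:
        R=cv2.Rodrigues(np.array(s["rvec"],float))[0]; t=np.array(s["tvec"],float)
        c=-R.T@t; d=R.T@np.linalg.inv(K(s))@np.array([p[0],p[1],1.]); d/=np.linalg.norm(d)
        M=np.eye(3)-np.outer(d,d); A.append(M); b.append(M@c)
    return np.linalg.lstsq(np.vstack(A),np.hstack(b),rcond=None)[0]
E
python3 - <<'E'
from h import *
s=snap("scene"); im=s["image"][140:280,180:420,::-1]
cv2.imwrite("pics/crop1.png",cv2.resize(im,None,fx=3.3,fy=3.3,interpolation=cv2.INTER_CUBIC))
w=snap("side"); im=w["image"][165:305,170:370,::-1]
cv2.imwrite("pics/crop2.png",cv2.resize(im,None,fx=4,fy=4,interpolation=cv2.INTER_CUBIC))
print(tri([(s,(248,226)),(w,(313,206))]), atz(s,(316,213),.06),atz(w,(243,210),.06),atz(s,(224,176),.06),atz(w,(280,276),.06))
E
```

```text
[ 0.61956214 -0.08738712  0.10877645] [0.55569742 0.07984128 0.06      ] [0.54356148 0.07736735 0.06      ] [ 0.43057893 -0.16224978  0.06      ] [ 0.42297223 -0.17151702  0.06      ]
```

View pics/crop1.png

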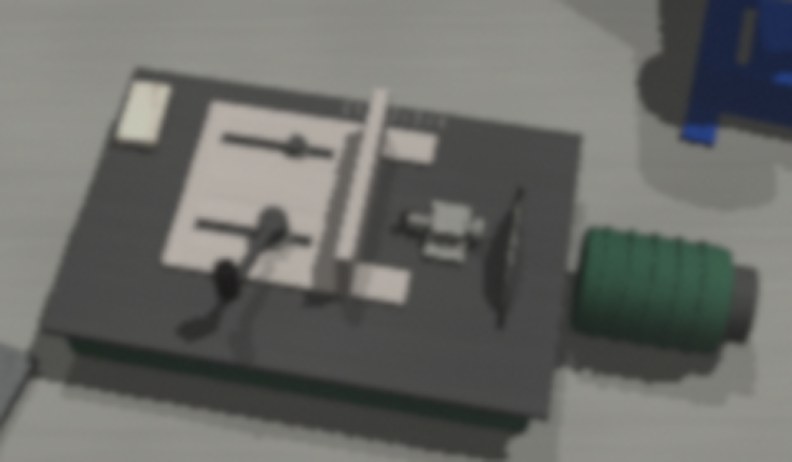

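View pics/crop2.png

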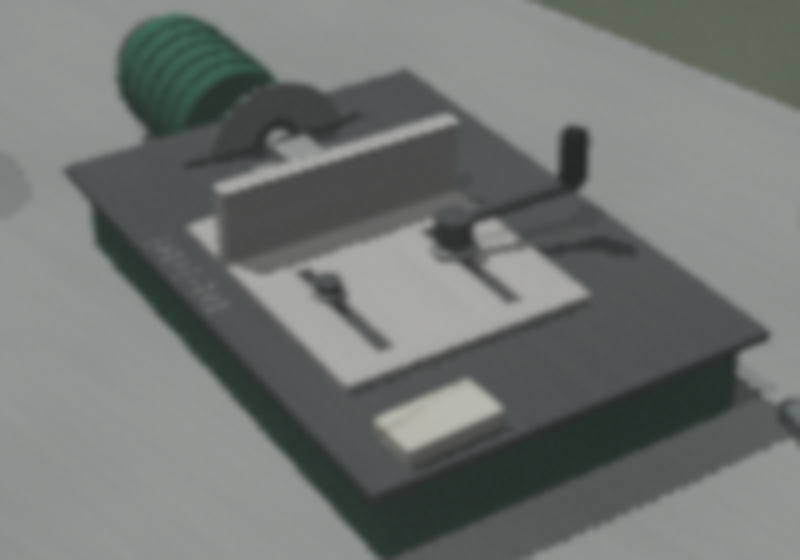

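Run:
```python
from h import *
s=snap("scene"); w=snap("side")
for a in [(221.5,161.2),(355.8,180.9),(345.8,266.4),(192.7,240)]: print(atz(s,a,.06).round(4))
print()
for a in [(263,289),(187,207.5),(271.2,182.5),(362,248.8)]: print(atz(w,a,.06).round(4))
# bolts
print("boltA",tri([(s,(180+296/3.3,140+146/3.3)),(w,(170+330/4,165+285/4))]),"boltB",tri([(s,(180+272/3.3,140+218/3.3)),(w,(170+455/4,165+215/4))]))
# rail top ends
print("rail -x",tri([(s,(180+380/3.3,140+92/3.3)),(w,(170+218/4,165+187/4))]),"rail +x",tri([(s,(180+343/3.3,140+258/3.3)),(w,(170+457/4,165+118/4))]))
print("knob",tri([(s,(180+227/3.3,140+282/3.3)),(w,(170+573/4,165+155/4))]))
```

```text
[ 0.378  -0.1724  0.06  ]
[0.4555 0.1933 0.06  ]
[0.7061 0.1399 0.06  ]
[ 0.6278 -0.227   0.06  ]

[ 0.3711 -0.1762  0.06  ]
[0.4507 0.1857 0.06  ]
[0.7008 0.1359 0.06  ]
[ 0.6194 -0.2328  0.06  ]
boltA [ 0.46987217 -0.038028    0.07078369] boltB [ 0.55174207 -0.05593315  0.08962435]
rail -x [0.4495287  0.0302097  0.11354616] rail +x [ 0.60466255 -0.00434042  0.11387994]
knob [ 0.62138115 -0.08558137  0.11360406]
```

```bash
cat >> h.py <<'E'
from scipy.spatial.transform import Rotation as Ro
YAW=-12.2
def tool():
    o=get_obs(); return np.array(o["tool_pos"]),Ro.from_euler('xyz',o["orientation"],degrees=True)
def to(P,yaw=YAW):
    "shift mm in tool axes and turn deg to reach P with tool down at yaw"
    p,R=tool(); d=R.inv().apply(np.array(P)-p)*1000
    r=(R.inv()*Ro.from_euler('xyz',[180,0,yaw],degrees=True)).as_rotvec(degrees=True)
    return d.round(1),r.round(2)
E
python3 - <<'E'
from h import *
s=snap("wrist"); p,R=tool()
Rc=cv2.Rodrigues(np.array(s["rvec"]))[0]; c=-Rc.T@s["tvec"]
print("cam in tool",R.inv().apply(c-p),"cam axis in tool",R.inv().apply(Rc[2]))
print(to([0.50,0.01,0.28]))
E
```

```text
cam in tool [ 0.08410147 -0.00148053 -0.15946682] cam axis in tool [-3.10043419e-01 -2.01788476e-04  9.50722377e-01]
(array([459.7, 478. , -53.4]), array([ 0.  ,  0.  , -9.85]))
```

```bash
python3 -m inch '[{"dx":0,"dy":0,"dz":-54},{"dx":460,"dy":478,"dz":-54,"az":-9.9},{"dx":460,"dy":478,"dz":-54,"az":-9.9},{"dx":460,"dy":478,"dz":-54,"az":-9.9},{"dx":460,"dy":478,"dz":-54,"az":-9.9},{"dx":460,"dy":478,"dz":-54,"az":-9.9},{"dx":460,"dy":478,"dz":-54,"az":-9.9},{"dx":460,"dy":478,"dz":-54,"az":-9.9}]'
python3 - <<'E'
from h import *
print(to([0.50,0.01,0.28]))
E
```

```text
(array([459.7, 478. , -53.4]), array([ 0.  ,  0.  , -9.85]))$[0]: bad value
```

```bash
python3 -m inch '[{"ax":0,"ay":0,"az":0,"dx":0,"dy":0,"dz":-54,"fingers":40},{"ax":0,"ay":0,"az":-9.9,"dx":460,"dy":478,"dz":-54,"fingers":40},{"ax":0,"ay":0,"az":-9.9,"dx":460,"dy":478,"dz":-54,"fingers":40},{"ax":0,"ay":0,"az":-9.9,"dx":460,"dy":478,"dz":-54,"fingers":40},{"ax":0,"ay":0,"az":-9.9,"dx":460,"dy":478,"dz":-54,"fingers":40},{"ax":0,"ay":0,"az":-9.9,"dx":460,"dy":478,"dz":-54,"fingers":40},{"ax":0,"ay":0,"az":-9.9,"dx":460,"dy":478,"dz":-54,"fingers":40},{"ax":0,"ay":0,"az":-9.9,"dx":460,"dy":478,"dz":-54,"fingers":40}]'
python3 - <<'E'
from h import *
print(to([0.50,0.01,0.28]))
E
```

```text
clock: 2.3
tool_pos: [0.4166, 0.2177, 0.2811]
orientation: [-179.9, -0.0, -12.1]
force: [1.1, 0.6, -0.2]
opening: 0.0398
(array([125.1, 185.6,   1. ]), array([-0.06, -0.04,  0.09]))
```

```bash
python3 -m inch '[{"ax":0,"ay":0,"az":0,"dx":125,"dy":186,"dz":1,"fingers":40},{"ax":0,"ay":0,"az":0,"dx":125,"dy":186,"dz":1,"fingers":40},{"ax":0,"ay":0,"az":0,"dx":125,"dy":186,"dz":1,"fingers":40},{"ax":0,"ay":0,"az":0,"dx":125,"dy":186,"dz":1,"fingers":40},{"ax":0,"ay":0,"az":0,"dx":125,"dy":186,"dz":1,"fingers":40},{"ax":0,"ay":0,"az":0,"dx":125,"dy":186,"dz":1,"fingers":40}]'
python3 - <<'E'
from h import *
print(to([0.50,0.01,0.28]))
s=snap("wrist","wrist1")
for t in ["fence","stop","lever_knob","washer","saw"]:
    print(t,[(round(d["score"],2),[round(float(x)) for x in d["position"]]) for d in landmark_of(t,"wrist")])
E
```

```text
clock: 3.05
tool_pos: [0.4992, 0.0114, 0.2796]
orientation: [-180.0, 0.0, -12.2]
force: [0.5, 0.5, -0.4]
opening: 0.0397
(array([ 1.1,  1.2, -0.4]), array([-0.01,  0.  ,  0.01]))
fence [(0.68, [78, 274]), (0.6, [273, 156]), (0.4, [323, 131])]
stop [(0.83, [220, 155])]
lever_knob [(0.79, [348, 56])]
washer [(0.43, [326, 130])]
saw []
```

View pics/wrist1.png

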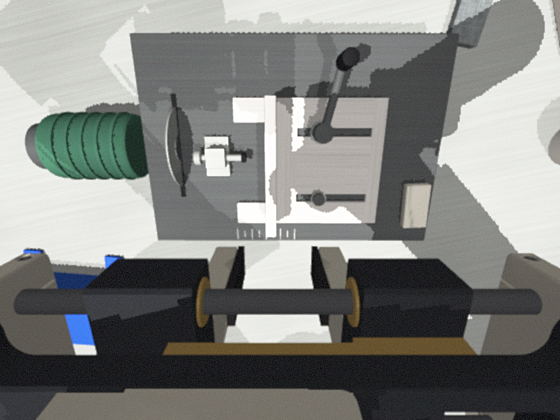

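Wrist view: the rail top runs from (270,96) to (270,238), the stop block is at (217,155) with its tip at about (248,155), and the bolts are at (322,131) and (318,198). The knob top is at (349,56).

Run:
```python
from h import *
s=snap("wrist"); im=s["image"][80:250,180:400,::-1]
cv2.imwrite("pics/crop3.png",cv2.resize(im,None,fx=3.5,fy=3.5,interpolation=cv2.INTER_CUBIC))
a=atz(s,(270,97),.115);b=atz(s,(270,238),.115);print("rail",a,b,(a+b)/2,np.degrees(np.arctan2(*(a-b)[[1,0]])),np.linalg.norm(a-b))
print("boltA",atz(s,(318,198),.075),"knob",atz(s,(348,52),.132),"stopblock",atz(s,(217,155),.082))
for c in [(132,34),(459,34),(427,240),(158,240)]: print(atz(s,c,.06))
```

```text
rail [6.00172859e-01 2.93476700e-04 1.15000000e-01] [0.44358172 0.03500988 0.115     ] [0.52187729 0.01765168 0.115     ] -12.50034255205099 0.16039330770955784
boltA [ 0.46893931 -0.03381042  0.075     ] knob [ 0.62271558 -0.08088044  0.132     ] stopblock [0.55082397 0.07847284 0.082     ]
[0.70256719 0.14167294 0.06      ]
[ 0.62402073 -0.22624775  0.06      ]
[ 0.37040419 -0.17672672  0.06      ]
[0.45038862 0.19863051 0.06      ]
```

View pics/crop3.png

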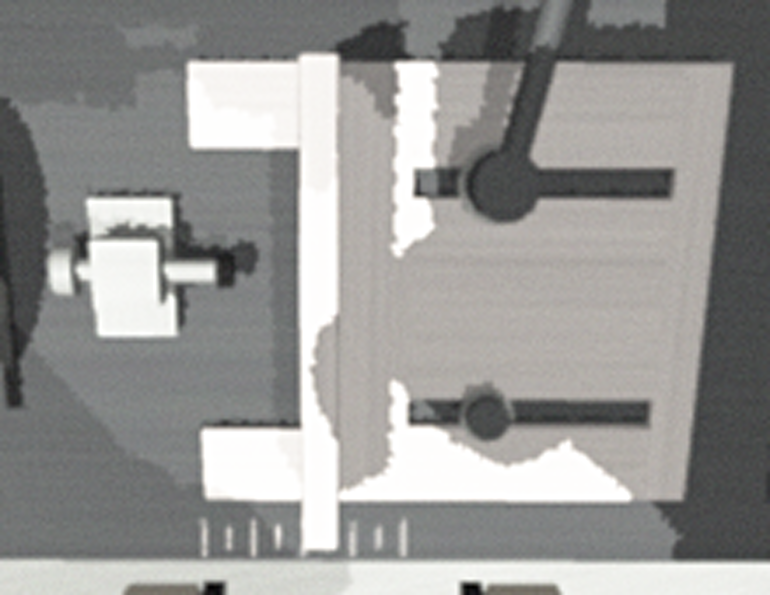

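Run:
```python
from h import *
s=snap("wrist"); a=np.radians(-12.3); ex=np.array([np.cos(a),np.sin(a)]); ey=np.array([-ex[1],ex[0]])
t=atz(s,(246.9,156.6),.073); f=atz(s,(265.7,157),.115)
print("tip",t,"face",f,"gap mm",1000*(t-f)[:2]@ey)
p=atz(s,(220,158),.082); print("x tip vs rail mid",1000*(t[:2]-[.5219,.0177])@ex)
P=[*(np.array([.5219,.0177])-.035*ex),.125]; print(P,to(P,-12.3))
```

```text
tip [0.54030471 0.04423769 0.073     ] face [0.54029076 0.01835038 0.115     ] gap mm 25.296047734488106
x tip vs rail mid 12.328902085175837
[np.float64(0.4877034048947658), np.float64(0.025156063519624183), 0.125] (array([-14.1, -10.5, 154.7]), array([-0.01, -0.01,  0.22]))
```

```bash
python3 -m inch '[{"ax":0,"ay":0,"az":0,"dx":-14,"dy":-10.5,"dz":60,"fingers":40},{"ax":0,"ay":0,"az":0,"dx":-14,"dy":-10.5,"dz":120,"fingers":40},{"ax":0,"ay":0,"az":0,"dx":-14,"dy":-10.5,"dz":145,"fingers":40},{"ax":0,"ay":0,"az":0,"dx":-14,"dy":-10.5,"dz":145,"fingers":40},{"ax":0,"ay":0,"az":0,"dx":-14,"dy":-10.5,"dz":145,"fingers":40}]'
python3 - <<'E'
from h import *
print(to([.4877,.0252,.087]))
s=snap("scene","sc2"); im=s["image"][140:280,180:420,::-1]
w=snap("side"); im2=w["image"][165:305,170:370,::-1]
cv2.imwrite("pics/c4.png",np.hstack([cv2.resize(im,(400,300)),cv2.resize(im2,(400,300))]))
snap("wrist","w4")
E
```

```text
clock: 4.08
tool_pos: [0.4888, 0.025, 0.1359]
orientation: [-180.0, -0.1, -12.1]
force: [-0.1, 0.0, -0.5]
opening: 0.04
(array([-1.2,  0.1, 48.9]), array([-0.04, -0.09,  0.08]))
```

View pics/c4.png

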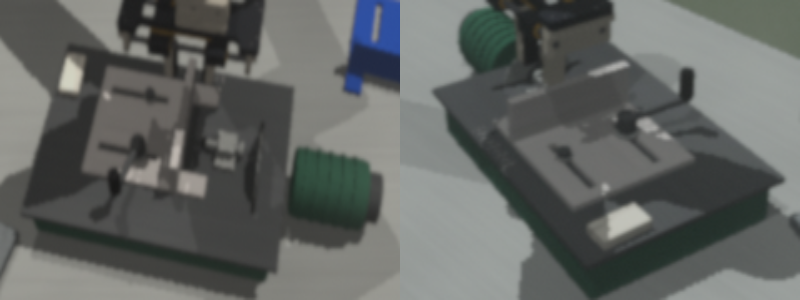

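View pics/w4.png

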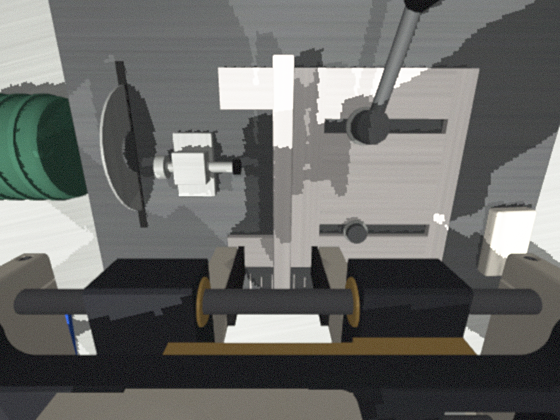

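The rail (columns 273–294) sits between the open jaws (240–317). I'll descend and close.

```bash
python3 -m inch '[{"ax":0,"ay":0,"az":0,"dx":0,"dy":2,"dz":25,"fingers":40},{"ax":0,"ay":0,"az":0,"dx":0,"dy":2,"dz":49,"fingers":40},{"ax":0,"ay":0,"az":0,"dx":0,"dy":2,"dz":49,"fingers":40},{"ax":0,"ay":0,"az":0,"dx":0,"dy":2,"dz":49,"fingers":20},{"ax":0,"ay":0,"az":0,"dx":0,"dy":2,"dz":49,"fingers":10},{"ax":0,"ay":0,"az":0,"dx":0,"dy":2,"dz":49,"fingers":8},{"ax":0,"ay":0,"az":0,"dx":0,"dy":2,"dz":49,"fingers":8},{"ax":0,"ay":0,"az":0,"dx":0,"dy":2,"dz":49,"fingers":8}]'
python3 - <<'E'
from h import *
o=get_obs(); print(o["force"],o["moment"])
s=snap("wrist","w5")
E
```

```text
clock: 5.22
tool_pos: [0.4877, 0.0227, 0.0862]
orientation: [-180.0, -0.0, -12.1]
force: [-1.6, -0.1, 6.7]
opening: 0.0117
[-1.55334604 -0.05929746  6.74711866] [-0.26378863  0.64004397 -0.17360176]
```

View pics/w5.png

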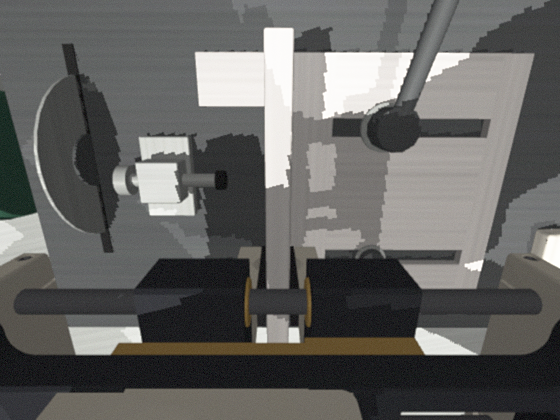

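Gripped (11.7 mm). The rail face is at column 265 and the tip at 227. I'll slide in steps while watching force.

```bash
python3 -m inch '[{"ax":0,"ay":0,"az":0,"dx":0,"dy":-2,"dz":0,"fingers":8},{"ax":0,"ay":0,"az":0,"dx":0,"dy":-4,"dz":0,"fingers":8},{"ax":0,"ay":0,"az":0,"dx":0,"dy":-6,"dz":0,"fingers":8},{"ax":0,"ay":0,"az":0,"dx":0,"dy":-8,"dz":0,"fingers":8},{"ax":0,"ay":0,"az":0,"dx":0,"dy":-10,"dz":0,"fingers":8},{"ax":0,"ay":0,"az":0,"dx":0,"dy":-12,"dz":0,"fingers":8},{"ax":0,"ay":0,"az":0,"dx":0,"dy":-14,"dz":0,"fingers":8},{"ax":0,"ay":0,"az":0,"dx":0,"dy":-15,"dz":0,"fingers":8}]'
cat >> h.py <<'E'
def fst():
    p,R=tool(); o=get_obs(); a=np.radians(-12.3); ey=np.array([-np.sin(a),np.cos(a)])
    F=np.array(o["force"]); print("clk",round(o["clock"],2),"y along",round(1000*(p[:2]-[.5219,.0177])@ey,2),"Fy %.1f"%(F[:2]@ey),"Fx %.1f"%(F[:2]@[ey[1],-ey[0]]),"Fz %.1f"%F[2],"M",np.round(o["moment"],2),"op",round(o["opening"],4))
E
python3 - <<'E'
from h import *
fst(); s=snap("wrist"); im=s["image"][20:260,130:430,::-1]
cv2.imwrite("pics/w6.png",cv2.resize(im,None,fx=2.5,fy=2.5)); fst()
E
```

```text
clock: 6.28
tool_pos: [0.4902, 0.036, 0.0862]
orientation: [179.9, 0.0, -12.2]
force: [-0.8, -7.9, 7.8]
opening: 0.0119
clk 6.28 y along 11.17 Fy -7.9 Fx 0.9 Fz 7.8 M [-2.72  0.43 -0.25] op 0.0119
clk 6.33 y along 11.26 Fy -7.8 Fx -0.0 Fz 8.7 M [-2.51  0.52 -0.23] op 0.012
```

View pics/w6.png

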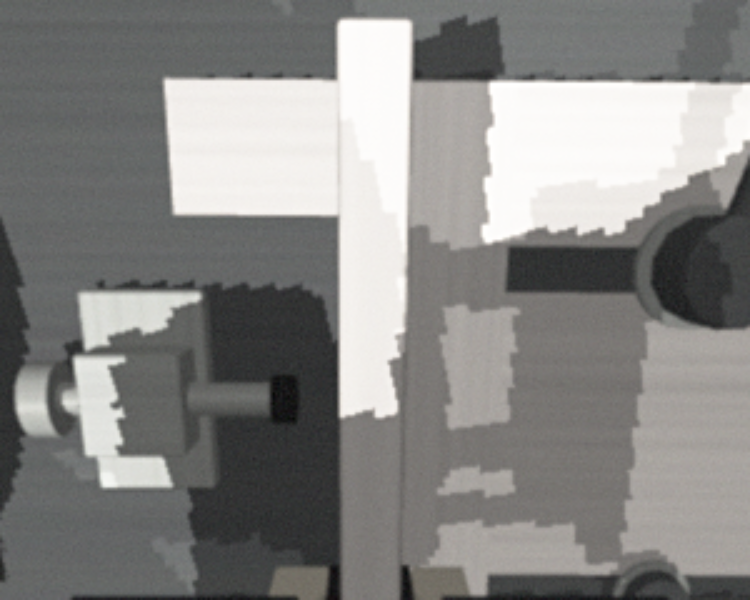

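Run:
```python
from h import *
s=snap("wrist"); a=np.radians(-12.3); ey=np.array([-np.sin(a),np.cos(a)])
print((1000*(atz(s,(249.2,179),.073)-atz(s,(266,179),.115))[:2])@ey)
fst()
```

```text
11.787310192691251
clk 6.38 y along 11.29 Fy -7.5 Fx 0.2 Fz 8.7 M [-2.4   0.52 -0.26] op 0.0118
```

```bash
python3 -m inch '[{"ax":0,"ay":0,"az":0,"dx":0,"dy":-2,"dz":0,"fingers":8},{"ax":0,"ay":0,"az":0,"dx":0,"dy":-4,"dz":0,"fingers":8},{"ax":0,"ay":0,"az":0,"dx":0,"dy":-6,"dz":0,"fingers":8},{"ax":0,"ay":0,"az":0,"dx":0,"dy":-7,"dz":0,"fingers":8},{"ax":0,"ay":0,"az":0,"dx":0,"dy":-7.5,"dz":0,"fingers":8},{"ax":0,"ay":0,"az":0,"dx":0,"dy":-8,"dz":0,"fingers":8}]'
python3 - <<'E'
from h import *
fst(); s=snap("wrist"); im=s["image"][20:260,130:430,::-1]
cv2.imwrite("pics/w7.png",cv2.resize(im,None,fx=2.5,fy=2.5)); fst()
E
python3 -m inch '[{"ax":0,"ay":0,"az":0,"dx":0,"dy":-0.5,"dz":0,"fingers":8},{"ax":0,"ay":0,"az":0,"dx":0,"dy":-1,"dz":0,"fingers":8}]'
python3 -c "from h import *;fst()"
```

```text
clock: 7.12
tool_pos: [0.4919, 0.0438, 0.0862]
orientation: [179.9, 0.0, -12.2]
force: [-1.6, -8.1, 8.6]
opening: 0.0119
clk 7.12 y along 19.08 Fy -8.2 Fx 0.1 Fz 8.6 M [-2.76  0.47 -0.23] op 0.0119
clk 7.17 y along 19.14 Fy -7.9 Fx -0.1 Fz 8.4 M [-2.68  0.55 -0.23] op 0.012
clock: 7.42
tool_pos: [0.4921, 0.0447, 0.0862]
orientation: [179.9, 0.0, -12.2]
force: [-0.7, -7.8, 8.0]
opening: 0.0117
clk 7.42 y along 20.04 Fy -7.8 Fx 1.0 Fz 8.0 M [-2.77  0.43 -0.27] op 0.0117
```

View pics/w7.png

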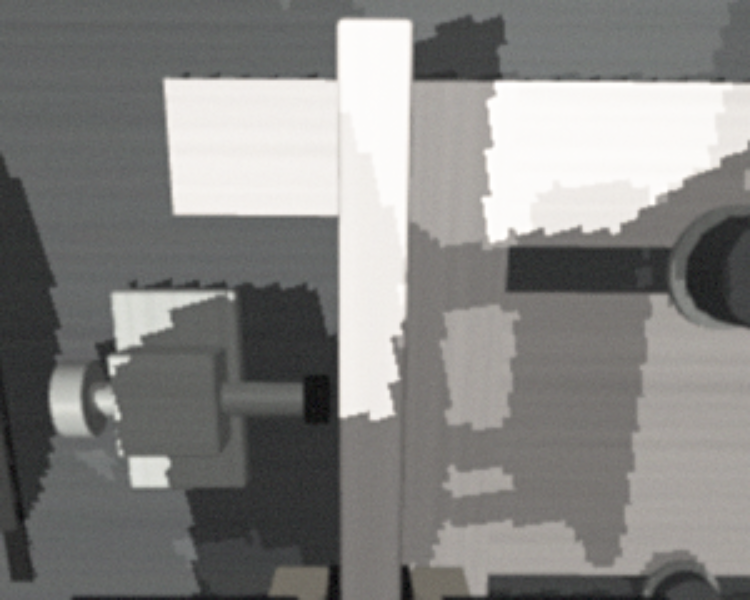

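Tip at crop column 330 against the rail edge at 340. The computed gap is now about 3 mm, so I'll use half-millimetre steps.

```bash
python3 -m inch '[{"ax":0,"ay":0,"az":0,"dx":0,"dy":-0.5,"dz":0,"fingers":8},{"ax":0,"ay":0,"az":0,"dx":0,"dy":-1,"dz":0,"fingers":8}]' >/dev/null
python3 -c "from h import *;fst()"
python3 -m inch '[{"ax":0,"ay":0,"az":0,"dx":0,"dy":-0.5,"dz":0,"fingers":8},{"ax":0,"ay":0,"az":0,"dx":0,"dy":-0.5,"dz":0,"fingers":8}]'>/dev/null
python3 -c "from h import *;fst()"
python3 -m inch '[{"ax":0,"ay":0,"az":0,"dx":0,"dy":-0.5,"dz":0,"fingers":8},{"ax":0,"ay":0,"az":0,"dx":0,"dy":-0.5,"dz":0,"fingers":8}]'>/dev/null
python3 -c "from h import *;fst()"
```

```text
clk 7.67 y along 21.05 Fy -8.0 Fx -1.0 Fz 8.1 M [-2.76  0.5  -0.27] op 0.0118
clk 7.92 y along 21.62 Fy -8.1 Fx -0.0 Fz 8.0 M [-2.65  0.51 -0.21] op 0.0118
clk 8.18 y along 22.12 Fy -7.8 Fx 0.3 Fz 8.7 M [-2.69  0.51 -0.22] op 0.0118
```

```bash
python3 -m inch '[{"ax":0,"ay":0,"az":0,"dx":0,"dy":-0.5,"dz":0,"fingers":8},{"ax":0,"ay":0,"az":0,"dx":0,"dy":-0.5,"dz":0,"fingers":8}]' >/dev/null
python3 -c "from h import *;fst()"
python3 - <<'E'
from h import *
s=snap("wrist"); im=s["image"][120:220,200:300,::-1]
cv2.imwrite("pics/w8.png",cv2.resize(im,None,fx=6,fy=6,interpolation=cv2.INTER_CUBIC)); fst()
E
```

```text
clk 8.43 y along 22.56 Fy -8.3 Fx -0.0 Fz 8.5 M [-2.61  0.55 -0.26] op 0.0114
clk 8.47 y along 22.61 Fy -7.5 Fx -0.8 Fz 8.1 M [-2.68  0.46 -0.29] op 0.0116
```

View pics/w8.png

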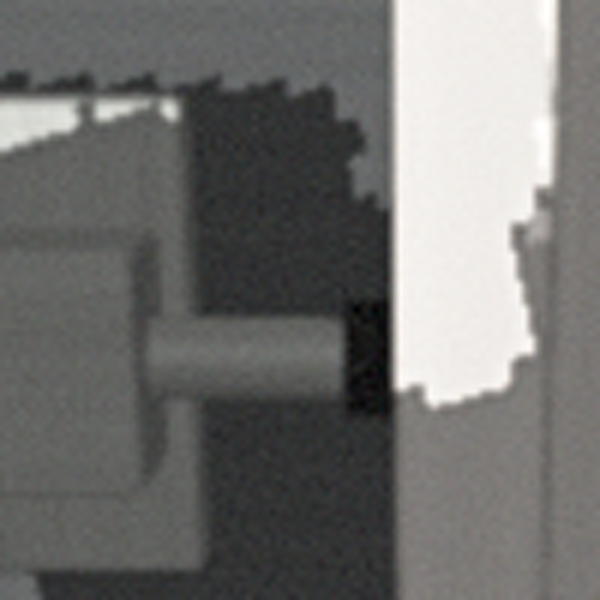

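```bash
python3 -m inch '[{"ax":0,"ay":0,"az":0,"dx":0,"dy":-0.5,"dz":0,"fingers":8},{"ax":0,"ay":0,"az":0,"dx":0,"dy":-0.5,"dz":0,"fingers":8}]' >/dev/null
python3 -c "from h import *;fst()"
python3 -m inch '[{"ax":0,"ay":0,"az":0,"dx":0,"dy":-0.4,"dz":0,"fingers":8},{"ax":0,"ay":0,"az":0,"dx":0,"dy":-0.4,"dz":0,"fingers":8}]' >/dev/null
python3 -c "from h import *;fst()"
```

```text
clk 8.72 y along 23.07 Fy -8.0 Fx 0.2 Fz 8.1 M [-2.64  0.51 -0.28] op 0.0118
clk 8.97 y along 23.37 Fy -8.1 Fx 1.2 Fz 8.6 M [-2.91  0.47 -0.26] op 0.0122
```

```bash
python3 -m inch '[{"ax":0,"ay":0,"az":0,"dx":0,"dy":-0.4,"dz":0,"fingers":8},{"ax":0,"ay":0,"az":0,"dx":0,"dy":-0.4,"dz":0,"fingers":8}]' >/dev/null
python3 -c "from h import *;fst()"
python3 -m inch '[{"ax":0,"ay":0,"az":0,"dx":0,"dy":-0.4,"dz":0,"fingers":8},{"ax":0,"ay":0,"az":0,"dx":0,"dy":-0.4,"dz":0,"fingers":8}]' >/dev/null
python3 -c "from h import *;fst()"
```

```text
clk 9.22 y along 23.61 Fy -8.7 Fx 0.2 Fz 9.1 M [-3.19  0.4  -0.26] op 0.0119
clk 9.47 y along 23.82 Fy -10.3 Fx 1.0 Fz 9.0 M [-3.52  0.36 -0.28] op 0.0118
```

Contact: force is rising past the sliding level of 8 N.

```bash
python3 -m inch '[{"ax":0,"ay":0,"az":0,"dx":0,"dy":-0.4,"dz":0,"fingers":8},{"ax":0,"ay":0,"az":0,"dx":0,"dy":-0.4,"dz":0,"fingers":8}]' >/dev/null
python3 -c "from h import *;fst()"
python3 -m inch '[{"ax":0,"ay":0,"az":0,"dx":0,"dy":-0.4,"dz":0,"fingers":8},{"ax":0,"ay":0,"az":0,"dx":0,"dy":-0.4,"dz":0,"fingers":8}]' >/dev/null
python3 -c "from h import *;fst()"
```

```text
clk 9.72 y along 24.04 Fy -11.3 Fx 0.9 Fz 8.6 M [-3.81  0.38 -0.3 ] op 0.0117
clk 9.97 y along 24.27 Fy -11.5 Fx 0.7 Fz 8.6 M [-4.12  0.32 -0.27] op 0.0119
```

```bash
python3 -m inch '[{"ax":0,"ay":0,"az":0,"dx":0,"dy":-0.5,"dz":0,"fingers":8},{"ax":0,"ay":0,"az":0,"dx":0,"dy":-0.5,"dz":0,"fingers":8},{"ax":0,"ay":0,"az":0,"dx":0,"dy":-0.5,"dz":0,"fingers":8},{"ax":0,"ay":0,"az":0,"dx":0,"dy":-0.5,"dz":0,"fingers":8}]' >/dev/null
python3 -c "from h import *;fst()"
```

```text
clk 10.47 y along 24.57 Fy -12.7 Fx 1.4 Fz 9.6 M [-4.45  0.26 -0.38] op 0.012
```

About 4.5 N on the tip. I'll unload the arm's elastic push before opening so the release doesn't shove the fence.

```bash
python3 -m inch '[{"ax":0,"ay":0,"az":0,"dx":0,"dy":0.5,"dz":0,"fingers":8},{"ax":0,"ay":0,"az":0,"dx":0,"dy":0.9,"dz":0,"fingers":8},{"ax":0,"ay":0,"az":0,"dx":0,"dy":0.9,"dz":0,"fingers":8}]' >/dev/null
python3 -c "from h import *;fst()"
```

```text
clk 10.85 y along 24.59 Fy -8.3 Fx -0.9 Fz 9.5 M [-2.77  0.59 -0.35] op 0.0116
```

```bash
python3 -m inch '[{"ax":0,"ay":0,"az":0,"dx":0,"dy":0.4,"dz":0,"fingers":8},{"ax":0,"ay":0,"az":0,"dx":0,"dy":0.8,"dz":0,"fingers":8},{"ax":0,"ay":0,"az":0,"dx":0,"dy":0.8,"dz":0,"fingers":8}]' >/dev/null
python3 -c "from h import *;fst()"
```

```text
clk 11.22 y along 24.55 Fy -4.0 Fx -2.2 Fz 7.8 M [-1.3   0.95 -0.41] op 0.0119
```

```bash
python3 -m inch '[{"ax":0,"ay":0,"az":0,"dx":0,"dy":0,"dz":0,"fingers":13},{"ax":0,"ay":0,"az":0,"dx":0,"dy":0,"dz":0,"fingers":18},{"ax":0,"ay":0,"az":0,"dx":0,"dy":0,"dz":0,"fingers":34},{"ax":0,"ay":0,"az":0,"dx":0,"dy":0,"dz":0,"fingers":34}]'
python3 - <<'E'
from h import *
s=snap("wrist"); fst(); im=s["image"][120:220,200:300,::-1]
cv2.imwrite("pics/w9.png",cv2.resize(im,None,fx=6,fy=6,interpolation=cv2.INTER_CUBIC))
E
```

```text
clock: 11.72
tool_pos: [0.4933, 0.05, 0.0854]
orientation: [-180.0, 0.0, -12.1]
force: [-1.1, 0.7, 0.3]
opening: 0.0311
clk 11.78 y along 25.45 Fy 0.1 Fx -0.1 Fz 0.3 M [-0.   -0.02 -0.02] op 0.0326
```

View pics/w9.png

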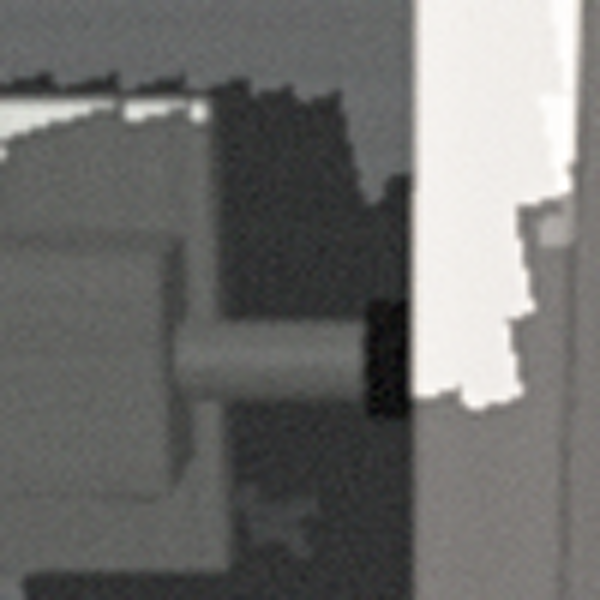

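The tip still appears against the rail edge (crop 412,357). I'll lift away and look again at the gap and the knob.

```bash
python3 - <<'E'
from h import *
print(get_obs()["joint_pos"].round(1))
E
python3 -m inch '[{"ax":0,"ay":0,"az":0,"dx":0,"dy":-0.5,"dz":-20,"fingers":34},{"ax":0,"ay":0,"az":0,"dx":0,"dy":0,"dz":-60,"fingers":50},{"ax":0,"ay":0,"az":0,"dx":0,"dy":0,"dz":-120,"fingers":50},{"ax":0,"ay":0,"az":0,"dx":0,"dy":0,"dz":-190,"fingers":50},{"ax":0,"ay":0,"az":0,"dx":0,"dy":0,"dz":-190,"fingers":50},{"ax":0,"ay":0,"az":0,"dx":0,"dy":0,"dz":-190,"fingers":50}]'
python3 - <<'E'
from h import *
s=snap("wrist","w10")
for t in ["fence","stop","lever_knob","washer","saw"]:
    print(t,[(round(d["score"],2),[round(float(x)) for x in d["position"]]) for d in landmark_of(t,"wrist")])
im=s["image"][20:250,180:410,::-1]
cv2.imwrite("pics/c10.png",cv2.resize(im,None,fx=2.6,fy=2.6,interpolation=cv2.INTER_CUBIC))
E
```

```text
[ 28.5  12.  -32.3  -0.  -45.7  49.3]
clock: 12.52
tool_pos: [0.4932, 0.05, 0.2758]
orientation: [-179.9, -0.0, -12.1]
force: [-0.1, -0.3, -0.4]
opening: 0.0502
fence [(0.68, [97, 267]), (0.67, [282, 149])]
stop [(0.65, [247, 144])]
lever_knob [(0.86, [385, 43])]
washer [(0.64, [353, 121])]
saw [(0.37, [280, 150])]
```

View pics/c10.png

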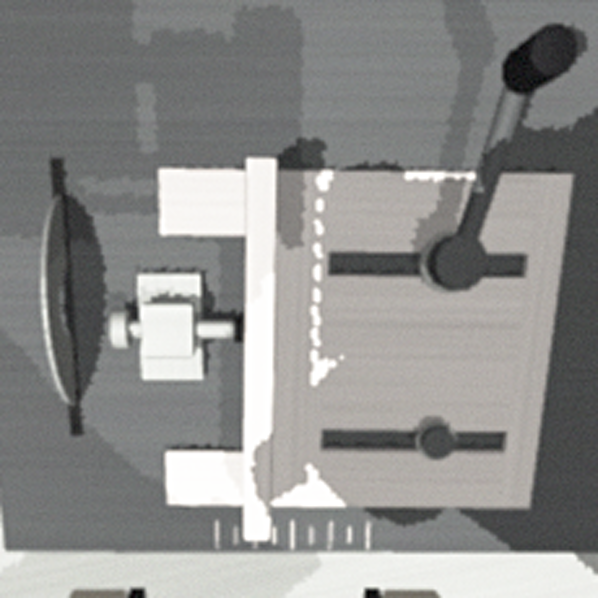

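The knob's top is at about (394,38), the lever boss at (356,121), and the tip still meets the rail. Locating the knob now.

Run:
```python
from h import *
s=snap("wrist")
k=atz(s,(393.8,38.5),.132); A=atz(s,(180+437/2.6,20+440/2.6),.075); a=np.radians(-12.3)
B=A[:2]+.085*np.array([np.cos(a),np.sin(a)]); print("knob",k,"A",A,"B",B,"Bdirect",atz(s,(356.2,120.8),.09)[:2])
d=k[:2]-B; print(np.linalg.norm(d),np.degrees(np.arctan2(d[1],d[0])))
print(to([*k[:2],.15],-22.5),to([*k[:2],.100],-22.5))
```

```text
knob [ 0.61737188 -0.0850198   0.132     ] A [ 0.46710456 -0.03552161  0.075     ] B [ 0.55015344 -0.05362919] Bdirect [ 0.54926733 -0.05252598]
0.07418685571190711 -25.032293250666797
(array([150.1, 105.4, 124.5]), array([ 0.07,  0.07, 10.35])) (array([150.2, 105.3, 174.5]), array([ 0.07,  0.07, 10.35]))
```

```bash
python3 -m inch '[{"ax":0,"ay":0,"az":5,"dx":50,"dy":35,"dz":0,"fingers":40},{"ax":0,"ay":0,"az":11,"dx":100,"dy":70,"dz":30,"fingers":40},{"ax":0,"ay":0,"az":11,"dx":152,"dy":104,"dz":70,"fingers":40},{"ax":0,"ay":0,"az":11,"dx":152,"dy":104,"dz":115,"fingers":40},{"ax":0,"ay":0,"az":11,"dx":152,"dy":104,"dz":115,"fingers":40},{"ax":0,"ay":0,"az":11,"dx":152,"dy":104,"dz":115,"fingers":40}]'
python3 - <<'E'
from h import *
s=snap("wrist","w11")
im=snap("scene")["image"][140:280,180:420,::-1]; im2=snap("side")["image"][125:305,170:400,::-1]
cv2.imwrite("pics/c11.png",np.hstack([cv2.resize(im,(400,300)),cv2.resize(im2,(400,300))]))
E
```

```text
clock: 13.62
tool_pos: [0.6205, -0.0837, 0.1617]
orientation: [180.0, -0.1, -23.1]
force: [-0.2, 0.2, -0.1]
opening: 0.04
```

View pics/w11.png

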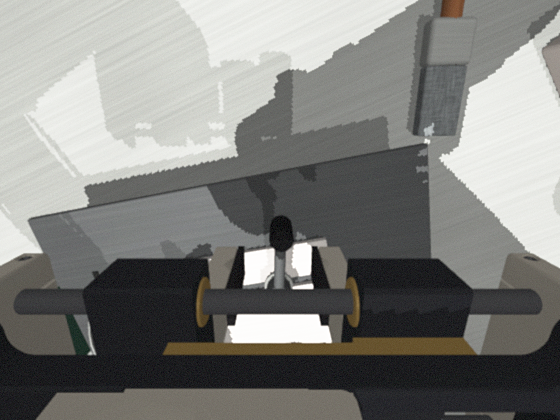

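View pics/c11.png

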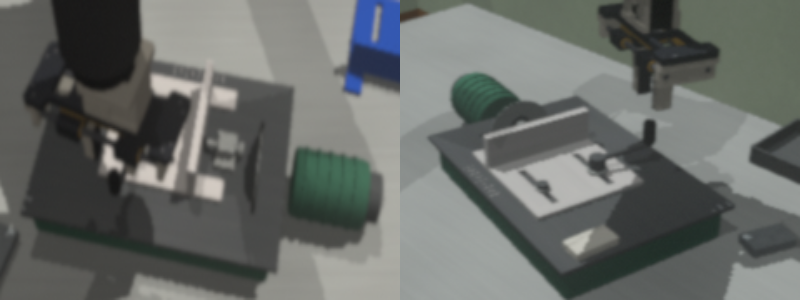

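Run:
```python
from h import *
s=snap("wrist")
im=s["image"][190:300,220:340,::-1]
cv2.imwrite("pics/c12.png",cv2.resize(im,None,fx=5,fy=5,interpolation=cv2.INTER_CUBIC))
p,_=tool()
for q in [(281,222),(281,240)]: print(atz(s,q,.132))
print(p, proj(s,[[p[0],p[1],.132],[p[0],p[1],.096]]))
for d in trace("lever_knob","wrist")[:2]: print(d["score"],d["bbox"])
```

```text
[ 0.63163453 -0.08861217  0.132     ]
[ 0.61893965 -0.08326525  0.132     ]
[ 0.62081949 -0.08307355  0.16300308] [[279.73350782 237.87549352]
 [279.50471056 220.4609987 ]]
0.57 [280.6, 251.4, 25.1, 74.5]
0.49 [281.5, 279.2, 22.2, 14.8]
```

View pics/c12.png

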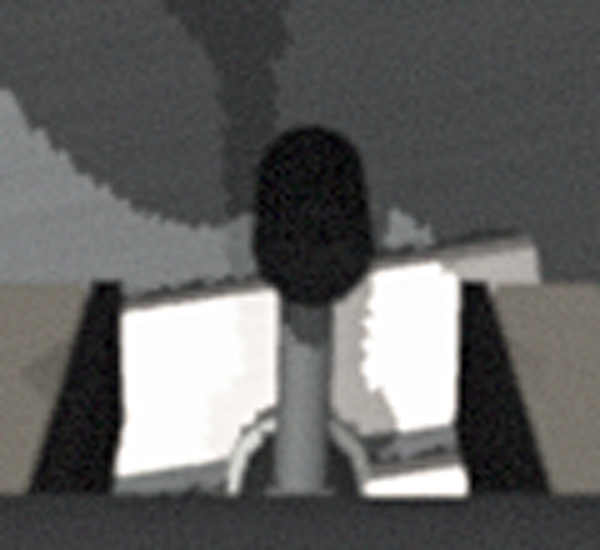

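Knob top at (283,239), within 2 mm of the tool axis, and the lever is radially aligned. I'll descend and grip.

```bash
python3 -m inch '[{"ax":0,"ay":0,"az":0,"dx":-1,"dy":1.5,"dz":30,"fingers":40},{"ax":0,"ay":0,"az":0,"dx":-1,"dy":1.5,"dz":62,"fingers":40},{"ax":0,"ay":0,"az":0,"dx":-1,"dy":1.5,"dz":62,"fingers":40},{"ax":0,"ay":0,"az":0,"dx":-1,"dy":1.5,"dz":62,"fingers":25},{"ax":0,"ay":0,"az":0,"dx":-1,"dy":1.5,"dz":62,"fingers":15},{"ax":0,"ay":0,"az":0,"dx":-1,"dy":1.5,"dz":62,"fingers":14},{"ax":0,"ay":0,"az":0,"dx":-1,"dy":1.5,"dz":62,"fingers":14},{"ax":0,"ay":0,"az":0,"dx":-1,"dy":1.5,"dz":62,"fingers":14}]'
python3 - <<'E'
from h import *
fst(); p,_=tool(); B=np.array([.5508,-.0525]); d=p[:2]-B; print(p,np.linalg.norm(d),np.degrees(np.arctan2(d[1],d[0])))
snap("wrist","w13")
E
```

```text
clock: 14.88
tool_pos: [0.6192, -0.0852, 0.1]
orientation: [-180.0, -0.1, -23.1]
force: [-1.2, -1.9, 6.5]
opening: 0.0172
clk 14.88 y along -79.81 Fy -2.1 Fx -0.7 Fz 6.5 M [-0.71  0.43  0.09] op 0.0172
[ 0.6191702  -0.08519687  0.09997234] 0.0757863375730818 -25.558657187616387
```

View pics/w13.png

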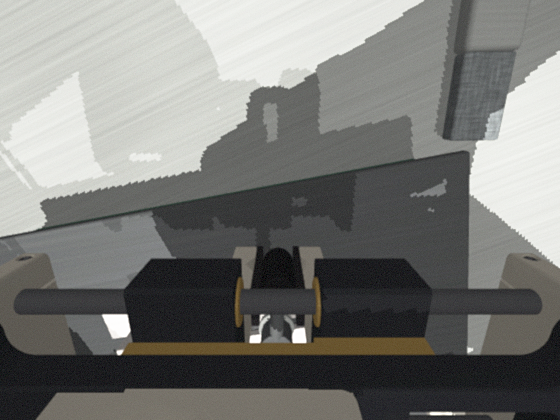

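```bash
python3 -m inch '[{"ax":0,"ay":0,"az":5,"dx":-0.3,"dy":6.5,"dz":0,"fingers":14},{"ax":0,"ay":0,"az":10,"dx":-1.1,"dy":13,"dz":0,"fingers":14},{"ax":0,"ay":0,"az":15,"dx":-2.6,"dy":19.4,"dz":0,"fingers":14},{"ax":0,"ay":0,"az":20,"dx":-4.5,"dy":25.7,"dz":0,"fingers":14},{"ax":0,"ay":0,"az":20,"dx":-4.5,"dy":25.7,"dz":0,"fingers":14}]'
python3 - <<'E'
from h import *
fst(); p,R=tool(); print(R.inv().apply(get_obs()["force"]).round(1)); B=np.array([.5508,-.0525]); d=p[:2]-B; print(p,np.linalg.norm(d),np.degrees(np.arctan2(d[1],d[0])))
E
```

```text
clock: 15.55
tool_pos: [0.6049, -0.1067, 0.1]
orientation: [-179.9, -0.1, -43.2]
force: [-1.9, -0.8, 7.1]
opening: 0.0171
clk 15.55 y along -103.91 Fy -1.2 Fx -1.7 Fz 7.1 M [0.01 0.59 0.15] op 0.0171
[-0.8  1.8 -7.1]
[ 0.60486985 -0.10674032  0.09997004] 0.07658694858833852 -45.090175378690844
```

Run:
```python
from h import *
im=snap("scene")["image"][140:280,180:420,::-1]; im2=snap("side")["image"][125:305,170:400,::-1]
cv2.imwrite("pics/c14.png",np.hstack([cv2.resize(im,(400,300)),cv2.resize(im2,(400,300))])); fst()
```

```text
clk 15.65 y along -103.88 Fy 0.0 Fx -0.6 Fz 6.8 M [-0.    0.66  0.12] op 0.0175
```

View pics/c14.png

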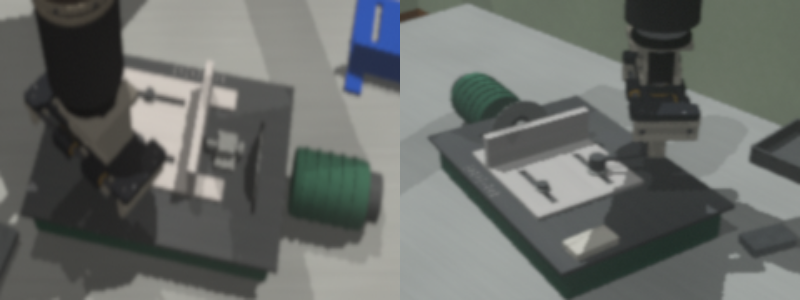

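The side view shows the lever turning with the gripper and the fence in place. Continuing.

```bash
python3 -m inch '[{"ax":0,"ay":0,"az":5,"dx":-0.3,"dy":6.5,"dz":0,"fingers":14},{"ax":0,"ay":0,"az":10,"dx":-1.1,"dy":13,"dz":0,"fingers":14},{"ax":0,"ay":0,"az":15,"dx":-2.6,"dy":19.4,"dz":0,"fingers":14},{"ax":0,"ay":0,"az":20,"dx":-4.5,"dy":25.7,"dz":0,"fingers":14},{"ax":0,"ay":0,"az":25,"dx":-7,"dy":31.7,"dz":0,"fingers":14},{"ax":0,"ay":0,"az":30,"dx":-10,"dy":37.5,"dz":0,"fingers":14},{"ax":0,"ay":0,"az":35,"dx":-13.6,"dy":43,"dz":0,"fingers":14},{"ax":0,"ay":0,"az":40,"dx":-17.5,"dy":48.2,"dz":0,"fingers":14}]'
python3 - <<'E'
from h import *
fst(); p,R=tool(); print(R.inv().apply(get_obs()["force"]).round(1)); B=np.array([.5508,-.0525]); d=p[:2]-B; print(p,np.linalg.norm(d),np.degrees(np.arctan2(d[1],d[0])))
E
```

```text
clock: 16.65
tool_pos: [0.5603, -0.1295, 0.1]
orientation: [-179.8, -0.0, -83.2]
force: [2.8, 1.9, 4.1]
opening: 0.0174
clk 16.65 y along -135.67 Fy 2.5 Fx 2.3 Fz 4.1 M [ 0.79 -0.67  0.35] op 0.0174
[-1.6 -3.  -4.1]
[ 0.56028179 -0.12952617  0.09997282] 0.07760757172329641 -82.98229441511624
```

```bash
python3 -m inch '[{"ax":0,"ay":0,"az":5,"dx":-0.3,"dy":6.5,"dz":0,"fingers":14},{"ax":0,"ay":0,"az":10,"dx":-1.1,"dy":13,"dz":0,"fingers":14},{"ax":0,"ay":0,"az":15,"dx":-2.6,"dy":19.4,"dz":0,"fingers":14},{"ax":0,"ay":0,"az":18,"dx":-3.7,"dy":23.2,"dz":0,"fingers":14},{"ax":0,"ay":0,"az":20,"dx":-4.5,"dy":25.7,"dz":0,"fingers":14},{"ax":0,"ay":0,"az":20,"dx":-4.5,"dy":25.7,"dz":0,"fingers":14}]'
cat > l.py <<'E'
from h import *
fst(); p,R=tool(); print(R.inv().apply(get_obs()["force"]).round(1)); B=np.array([.5508,-.0525]); d=p[:2]-B; print(p,np.linalg.norm(d),np.degrees(np.arctan2(d[1],d[0])))
E
python3 l.py
```

```text
clock: 17.4
tool_pos: [0.5342, -0.1285, 0.0999]
orientation: [-179.8, 0.0, -103.1]
force: [3.4, -1.4, 6.9]
opening: 0.0174
clk 17.4 y along -140.22 Fy -0.6 Fx 3.6 Fz 6.9 M [-0.31 -1.19  0.19] op 0.0174
[ 0.6 -3.7 -6.8]
[ 0.5342417  -0.12850871  0.09990702] 0.07779140019631563 -102.28972735878034
```

Near the end of travel. I'll nudge until the end stop is felt.

```bash
python3 -m inch '[{"ax":0,"ay":0,"az":1,"dx":0,"dy":1.3,"dz":0,"fingers":14},{"ax":0,"ay":0,"az":2,"dx":0,"dy":2.6,"dz":0,"fingers":14},{"ax":0,"ay":0,"az":2,"dx":0,"dy":2.6,"dz":0,"fingers":14}]'; python3 l.py
python3 -m inch '[{"ax":0,"ay":0,"az":1,"dx":0,"dy":1.3,"dz":0,"fingers":14},{"ax":0,"ay":0,"az":1,"dx":0,"dy":1.3,"dz":0,"fingers":14}]'; python3 l.py
```

```text
clock: 17.77
tool_pos: [0.5319, -0.128, 0.0999]
orientation: [-179.8, 0.0, -105.1]
force: [4.5, -2.1, 6.6]
opening: 0.0173
clk 17.77 y along -140.19 Fy -1.1 Fx 4.8 Fz 6.6 M [-0.57 -1.38  0.25] op 0.0173
[ 0.8 -4.9 -6.5]
[ 0.53189756 -0.12796437  0.09993175] 0.07779571899349202 -104.06221251081554
clock: 18.02
tool_pos: [0.5316, -0.1277, 0.1]
orientation: [-179.7, 0.1, -106.0]
force: [7.9, -3.2, 3.7]
opening: 0.0174
clk 18.02 y along -140.01 Fy -1.5 Fx 8.4 Fz 3.7 M [-1.06 -2.59  0.2 ] op 0.0174
[ 0.9 -8.5 -3.6]
[ 0.5315613  -0.12770237  0.09996293] 0.07762424903949058 -104.34996654533465
```

End stop reached: force jumps and motion stalls. I'll unload, open and lift.

```bash
python3 -m inch '[{"ax":0,"ay":0,"az":-0.5,"dx":0,"dy":-1.2,"dz":0,"fingers":14},{"ax":0,"ay":0,"az":-0.5,"dx":0,"dy":-1.2,"dz":0,"fingers":20},{"ax":0,"ay":0,"az":-0.5,"dx":0,"dy":-1.2,"dz":0,"fingers":40},{"ax":0,"ay":0,"az":-0.5,"dx":0,"dy":-1.2,"dz":0,"fingers":40},{"ax":0,"ay":0,"az":-0.5,"dx":0,"dy":-1.2,"dz":-20,"fingers":40},{"ax":0,"ay":0,"az":-0.5,"dx":0,"dy":-1.2,"dz":-60,"fingers":40},{"ax":0,"ay":0,"az":-0.5,"dx":0,"dy":-1.2,"dz":-120,"fingers":40},{"ax":0,"ay":0,"az":-0.5,"dx":0,"dy":-1.2,"dz":-180,"fingers":40}]'
python3 - <<'E'
from h import *
print(to([.4932,.05,.2758],-12.1))
E
```

```text
clock: 19.02
tool_pos: [0.5287, -0.1278, 0.2797]
orientation: [179.9, -0.0, -105.6]
force: [1.9, -0.6, -0.8]
opening: 0.0397
(array([-161.6,   82.2,    4. ]), array([ 1.200e-01,  8.000e-02, -9.355e+01]))
```

```bash
python3 -m inch '[{"ax":0,"ay":0,"az":-93.5,"dx":-161.6,"dy":82.2,"dz":4,"fingers":40},{"ax":0,"ay":0,"az":-93.5,"dx":-161.6,"dy":82.2,"dz":4,"fingers":40},{"ax":0,"ay":0,"az":-93.5,"dx":-161.6,"dy":82.2,"dz":4,"fingers":40},{"ax":0,"ay":0,"az":-93.5,"dx":-161.6,"dy":82.2,"dz":4,"fingers":40},{"ax":0,"ay":0,"az":-93.5,"dx":-161.6,"dy":82.2,"dz":4,"fingers":40},{"ax":0,"ay":0,"az":-93.5,"dx":-161.6,"dy":82.2,"dz":4,"fingers":40},{"ax":0,"ay":0,"az":-93.5,"dx":-161.6,"dy":82.2,"dz":4,"fingers":40},{"ax":0,"ay":0,"az":-93.5,"dx":-161.6,"dy":82.2,"dz":4,"fingers":40}]'>/dev/null
python3 -c "
from h import *
print(to([.4932,.05,.2758],-12.1))"
```

```text
(array([-0.3, -0.1, -1.9]), array([ 0.05,  0.09, -7.25]))
```

```bash
python3 -m inch '[{"ax":0,"ay":0,"az":-7.2,"dx":0,"dy":0,"dz":0,"fingers":50},{"ax":0,"ay":0,"az":-7.2,"dx":0,"dy":0,"dz":0,"fingers":50},{"ax":0,"ay":0,"az":-7.2,"dx":0,"dy":0,"dz":0,"fingers":50}]'
python3 - <<'E'
from h import *
s=snap("wrist","w15")
a=cv2.imread("pics/w10.png")[20:250,180:410]; b=s["image"][20:250,180:410,::-1]
cv2.imwrite("pics/c15.png",cv2.resize(np.hstack([a,b]),(796,398),interpolation=cv2.INTER_CUBIC))
im=s["image"][120:180,220:320,::-1]; a=cv2.imread("pics/w10.png")[120:180,220:320]
cv2.imwrite("pics/c16.png",cv2.resize(np.vstack([a,im]),None,fx=5,fy=5,interpolation=cv2.INTER_CUBIC))
# subpixel rail edges per rows vs stop block edges
for n,I in (("w10",cv2.imread("pics/w10.png")),("now",s["image"][:,:,::-1])):
    g=I.mean(axis=2)
    r=g[130:160,:].mean(axis=0)
    print(n,r[262:290].round().astype(int))
E
```

```text
clock: 20.4
tool_pos: [0.4939, 0.0498, 0.2743]
orientation: [180.0, 0.0, -12.7]
force: [0.8, -0.5, -0.6]
opening: 0.0496
w10 [132 138 133 129 128 126 122 111  92  83  81 111 213 254 254 252 252 252
 252 253 254 255 255 201 165 174 175 174]
now [137 135 130 129 126 124 120  99  84  82  84 177 253 254 252 251 251 252
 253 254 255 255 219 172 172 175 174 174]
```

View pics/c15.png

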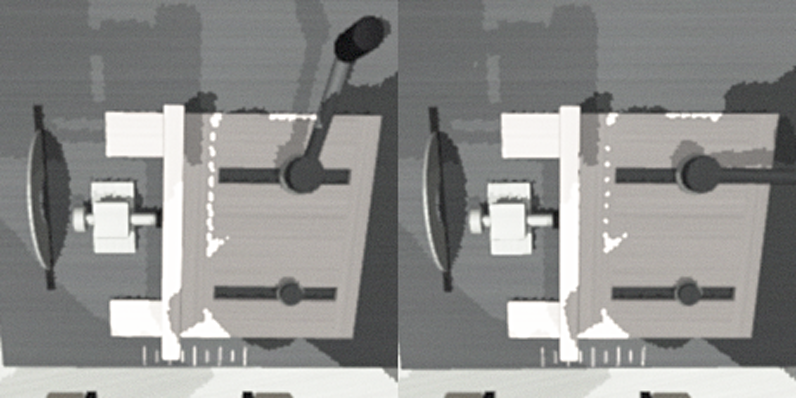

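View pics/c16.png

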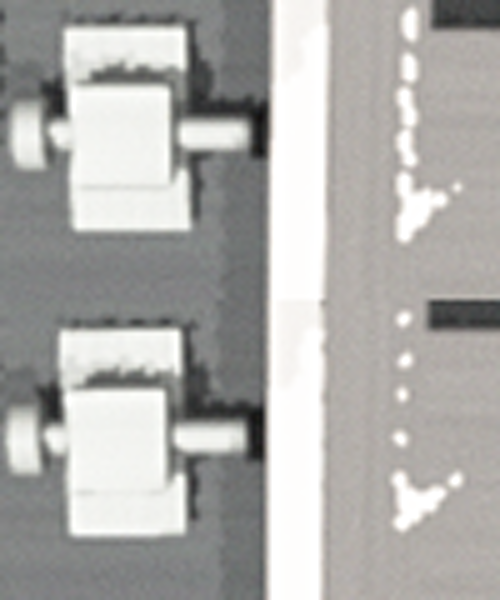

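Run:
```python
from h import *
s=snap("wrist"); p,R=tool()
Rc=cv2.Rodrigues(np.array(s["rvec"]))[0]; c=-Rc.T@s["tvec"]
ct=R.inv().apply(c-p); Rt=Rc@R.as_matrix()
a=np.radians(-12.3); ex=np.array([np.cos(a),np.sin(a)]); ey=np.array([-ex[1],ex[0]])
def cam(P,yaw):
    Rn=Ro.from_euler('xyz',[180,0,yaw],degrees=True); Rw=Rt@Rn.as_matrix().T; cn=np.array(P)+Rn.apply(ct)
    q=dict(s); q["rvec"]=cv2.Rodrigues(Rw)[0].ravel(); q["tvec"]=-Rw@cn; return q
def ed(I,row0,row1,c0,c1):
    g=I[row0:row1,c0:c1].mean(axis=(0,2)); d=np.diff(cv2.GaussianBlur(g.reshape(1,-1).astype(np.float32),(3,1),0.6).ravel()); return d
A=np.array([.5219,.0177])
for n,y,z,yaw,rail,foot,blk,rub in [("w8",22.61,.0862,-12.15,200+392/6,200+203/6,200+137/6,200+345/6),("w9",25.45,.0854,-12.15,200+412/6,200+228/6,200+163/6,200+367/6)]:
    q=cam([*(A+y/1000*ey-.0345*ex),z],yaw)
    f=[1000*(atz(q,(u,180),h)[:2]-A)@ey for u,h in((rail,.115),(foot,.067),(blk,.082),(rub,.073))]
    print(n,np.round(f,2))
```

```text
w8 [29.81 51.63 55.66 36.34]
w9 [31.1  51.74 55.87 36.91]
```

Run:
```python
from h import *
a=cv2.imread("pics/w10.png").mean(2).astype(np.float32)
for n in ["w15"]:
    b=cv2.imread(f"pics/{n}.png").mean(2).astype(np.float32)
    def ecc(m,mode):
        W=np.eye(2,3,dtype=np.float32); cc,W=cv2.findTransformECC(a,b,W,mode,(3,200,1e-7),m,5); return cc,W
    def msk(x0,x1,y0,y1):
        m=np.zeros(a.shape,np.uint8); m[y0:y1,x0:x1]=255; return m
    for name,box in [("stop",(220,268,120,172)),("blockonly",(232,258,124,168)),("rail",(268,290,122,172)),("boltA",(330,365,175,205)),("toes",(236,272,80,112)),("rail+x",(268,290,78,122)),("rail-x",(268,290,172,225))]:
        try: cc,W=ecc(msk(*box),cv2.MOTION_TRANSLATION); print(name,round(cc,4),W[:,2].round(2))
        except cv2.error as e: print(name,"fail")
```

```text
stop 0.9975 [-0.82  0.74]
blockonly 0.9744 [-1.63  0.76]
rail 0.9969 [-0.64  0.76]
boltA 0.9988 [ 0.08 -0.03]
toes 0.998 [-1.27  0.78]
rail+x 0.9964 [-1.12  0.26]
rail-x 0.9868 [-0.33  0.4 ]
```

The lever now points to saw −y (image right). This comparison is too coarse to confirm the contact, so I'll look from the low pose used for the earlier close-up.

```bash
python3 -c "
from h import *
print(to([.4934,.0501,.0954],-12.1))"
```

```text
(array([-6.00e-01, -1.00e-01,  1.79e+02]), array([ 0.01,  0.02, -0.51]))
```

```bash
python3 -m inch '[{"ax":0,"ay":0,"az":-0.5,"dx":-0.6,"dy":0,"dz":60,"fingers":34},{"ax":0,"ay":0,"az":-0.5,"dx":-0.6,"dy":0,"dz":120,"fingers":34},{"ax":0,"ay":0,"az":-0.5,"dx":-0.6,"dy":0,"dz":170,"fingers":34},{"ax":0,"ay":0,"az":-0.5,"dx":-0.6,"dy":0,"dz":189,"fingers":34},{"ax":0,"ay":0,"az":-0.5,"dx":-0.6,"dy":0,"dz":189,"fingers":34},{"ax":0,"ay":0,"az":-0.5,"dx":-0.6,"dy":0,"dz":189,"fingers":34},{"ax":0,"ay":0,"az":-0.5,"dx":-0.6,"dy":0,"dz":189,"fingers":34}]'
python3 - <<'E'
from h import *
s=snap("wrist","w17"); fst(); im=s["image"][120:220,200:300,::-1]
cv2.imwrite("pics/c17.png",cv2.resize(im,None,fx=6,fy=6,interpolation=cv2.INTER_CUBIC))
E
```

```text
clock: 21.38
tool_pos: [0.4945, 0.0504, 0.0869]
orientation: [-179.9, -0.1, -12.0]
force: [0.3, 0.3, -0.2]
opening: 0.0342
clk 21.43 y along 26.09 Fy -0.1 Fx -0.1 Fz -0.1 M [-0.01 -0.04 -0.05] op 0.0339
```

View pics/c17.png

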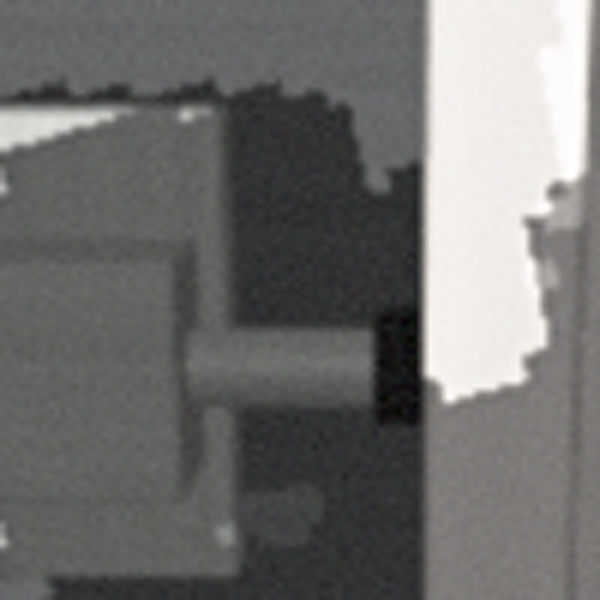

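Run:
```python
from h import *
s=snap("wrist"); p,R=tool()
Rc=cv2.Rodrigues(np.array(s["rvec"]))[0]; c=-Rc.T@s["tvec"]
ct=R.inv().apply(c-p); Rt=Rc@R.as_matrix()
a=np.radians(-12.3); ex=np.array([np.cos(a),np.sin(a)]); ey=np.array([-ex[1],ex[0]]); A=np.array([.5219,.0177])
def cam(y,z,yaw):
    Rn=Ro.from_euler('xyz',[180,0,yaw],degrees=True); Rw=Rt@Rn.as_matrix().T; cn=np.array([*(A+y/1000*ey-.0345*ex),z])+Rn.apply(ct)
    q=dict(s); q["rvec"]=cv2.Rodrigues(Rw)[0].ravel(); q["tvec"]=-Rw@cn; return q
def crop(n): 
    g=cv2.imread(f"pics/{n}.png")
    return cv2.cvtColor(g,cv2.COLOR_BGR2GRAY).astype(float)
def edge(g,r0,r1,lo,hi):   # half-level crossing in crop px
    v=g[r0:r1].mean(0); d=np.convolve(np.diff(v),np.ones(7)/7,'same'); k=lo+np.abs(d[lo:hi]).argmax()
    w=np.abs(d[k-6:k+7]); return (w*(np.arange(k-6,k+7)+.5)).sum()/w.sum()
for n,y,z in (("w8",22.61,.0862),("w9",25.45,.0854),("c17",26.09,.0869)):
    g=crop(n); q=cam(y,z,-12.1)
    e=dict(rail=(edge(g,260,360,370,450),.115,300),foot=(edge(g,150,240,190,250),.067,200),foot2=(edge(g,430,540,190,250),.067,480),rub=(edge(g,330,385,320,395),.073,360))
    m={k:round(float(1000*(atz(q,(200+u/6,120+r/6),h)[:2]-A)@ey),2) for k,(u,h,r) in e.items()}
    print(n,{k:round(v[0],1) for k,v in e.items()},m,"rail-foot",round(m["rail"]-(m["foot"]+m["foot2"])/2,2),"rub-foot",round(m["rub"]-(m["foot"]+m["foot2"])/2,2))
```

```text
w8 {'rail': np.float64(393.2), 'foot': np.float64(189.8), 'foot2': np.float64(197.7), 'rub': np.float64(393.2)} {'rail': 29.91, 'foot': 52.51, 'foot2': 53.01, 'rub': 31.7} rail-foot -22.85 rub-foot -21.06
w9 {'rail': np.float64(412.0), 'foot': np.float64(209.8), 'foot2': np.float64(227.5), 'rub': np.float64(364.3)} {'rail': 31.29, 'foot': 53.2, 'foot2': 52.54, 'rub': 37.41} rail-foot -21.58 rub-foot -15.46
c17 {'rail': np.float64(423.3), 'foot': np.float64(221.6), 'foot2': np.float64(233.6), 'rub': np.float64(373.6)} {'rail': 31.12, 'foot': 52.86, 'foot2': 52.74, 'rub': 37.19} rail-foot -21.68 rub-foot -15.61
```

Measured against the stop's foot, the rail stands about 1.2 mm beyond its earlier (w8) position. Contact came about 0.6 mm beyond that position, so the tip is still compressed by about 0.5 mm (roughly 2 N). Locking left this unchanged to about 0.1 mm. I'll lift clear and take a last look.

```bash
python3 -m inch '[{"ax":0,"ay":0,"az":0,"dx":0,"dy":-0.6,"dz":-30,"fingers":40},{"ax":0,"ay":0,"az":0,"dx":0,"dy":0,"dz":-80,"fingers":40},{"ax":0,"ay":0,"az":0,"dx":0,"dy":0,"dz":-140,"fingers":40},{"ax":0,"ay":0,"az":0,"dx":-40,"dy":-60,"dz":-200,"fingers":40},{"ax":0,"ay":0,"az":0,"dx":-40,"dy":-110,"dz":-200,"fingers":40},{"ax":0,"ay":0,"az":0,"dx":-40,"dy":-110,"dz":-200,"fingers":40},{"ax":0,"ay":0,"az":0,"dx":-40,"dy":-110,"dz":-200,"fingers":40}]'
python3 - <<'E'
from h import *
a=snap("scene")["image"][140:280,180:420,::-1]; b=snap("side")["image"][165:305,170:370,::-1]
cv2.imwrite("pics/c18.png",np.hstack([cv2.resize(a,(400,300)),cv2.resize(b,(400,300))]))
E
```

```text
clock: 22.35
tool_pos: [0.4771, 0.1665, 0.2857]
orientation: [-180.0, -0.0, -11.9]
force: [-0.6, -0.3, -0.1]
opening: 0.0405
```

View pics/c18.png

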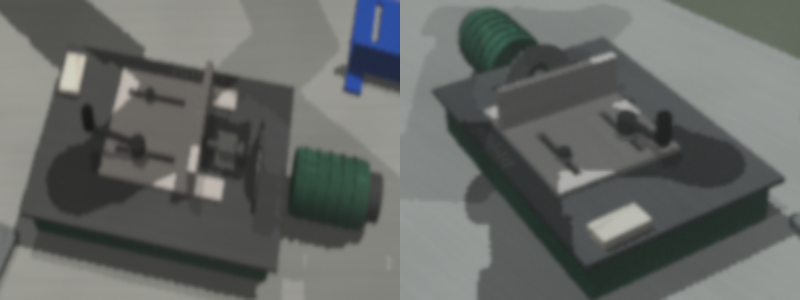

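The lever points to −y (knob at 88,118 in the left picture), the fence is flat at the stop, and the slab is where it was. Handing in.

```bash
python3 -c "
from plant import *
print(close_job())"
```

```text
the job is handed in; nothing more can be done
None
```

I set the fence against the stop, locked it with the lever and handed the job in at about 22 s. The hand-in gave no verdict, and I could not measure the final contact force directly.

- **Fence and stop:** I gripped the rail and slid it about 24 mm. It met the rubber tip and I pressed to about 4.5–5 N (inferred from force rise and travel, below the 12 N limit). I held it there with the lever still loose, eased the arm's push off, and let go.
- **Lever:** I gripped the knob and swung it clockwise until it stopped at its end, about 1.6 rad. Then I released it and moved the arm clear. I did not measure the washer's force.
- **Contact after locking:** A close wrist picture shows the rail against the tip. Measured against the stop's foot, the tip is still compressed by about 0.5 mm (±0.25 mm, roughly 2 N). The fence sprang back about 0.7 mm after release, and locking moved it no more than about 0.1 mm.
- **Disagreement:** A comparison from higher up was ambiguous, because its noise was as large as the shift I was looking for. I relied on the close-up instead.
- **Bystanders:** The last pictures show the fence flat, the lever pointing to −y and the slab in place. I went nowhere near the block, cup or brush, but those last crops did not check them.

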